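# Rock the stuck block out of a tile press

## Robot

A 6-joint arm with a two-finger parallel gripper is mounted at the origin on the work surface; the furniture and walls round the work are solid. World frame = base frame: x ahead of the robot, y to its left, z up, the work surface at z = 0. Lengths are in m, angles in rad, forces in N, time in s.
With the tool pointing down it reaches from about 0.425 to 0.95 m from the base axis. Payload 3.5 kg.
Tool frame: the origin (TCP) lies at the very end of the fingers, on their centre line; the grasp point (between the pads) lies 19 mm behind it; z points along the fingers, y is the line along which they close (so a half turn about z gives the same grasp; the last joint's range is limited). The gripper opens to 85 mm and grips with 20 to 120 N. Pads are 22 mm wide; open, the fingers measure 114 mm over their backs; the gripper's body (76 mm by 85 mm) begins 54 mm behind the grasp point. The pads swing forward as they close: fully open they stand 13 mm farther back than shut.
Start: joints at [1.017, 0.286, 1.577, -0, 1.279, -0.15], TCP at [0.265, 0.621, 0.231] pointing down, gripper open.
Joint ranges: [-2.77, 2.77], [-0.9, 2.22], [0.21, 2.48], [-1.53, 4.67], [0.24, 2.81], [-2.84, 2.84]. Speed limits (rad/s): [2.79, 2.79, 3.14, 3.14, 3.14, 3.14].

## Interface

Orientations are given as a unit quaternion [x, y, z, w].
In Python, from plant import ctrl gives the robot as it stands.
- The arm moves only by the tool hand_motion, called after ">>>" as name([rows], argument=value, ...), one row to a line, values as JSON. Schema: {"type":"object","properties":{"steps":{"type":"array","items":{"type":"array","items":{"type":"number"},"minItems":7,"maxItems":7},"minItems":1,"maxItems":10},"grip_n":{"type":"number"},"only":{"type":"string"},"quiet":{"type":"boolean"},"lines":{"type":"string"}},"required":["steps"],"additionalProperties":false}. steps is a list of rows, 1 to 10 of them, each of 7 numbers: dx, dy, dz in a scale on which 1.0 is 1000 mm, then a rotation vector rx, ry, rz in normalised numbers (1 is 2 pi rad), then the opening from 0.0 (shut) to 1.0 (fully open); each row is the pose to reach, as a shift and turn from the pose commanded when the call began, along the tool's axes at that moment; what a row does not reach only later rows make up. A row lasts 1/8 s, in which the tool goes at most 0.0625 m and 0.188 rad, less where a joint would pass 70% of its speed; a pose out of reach is approached as far as the arm can. The fingers move at their own pace and stop on an object; grip_n is the grip in N (left out, the last holds). Time passes only in rows, so rows that do not move let the fingers close. The tool returns the time, the measured TCP pose, the force, the opening and the grip force at its end. only (a regular expression) keeps the lines of the reply that match it, lines (a string "A,B") keeps lines A to B, and quiet returns only ok. Input that does not fit is refused with a message, and nothing moves.
- ctrl.get_state(): the state, without advancing time (a new reading comes with each control period).
- ctrl.read_camera(name): name is "scene" or "top" or "wrist"; returns a dict with "pixels" (480x640x3 uint8, red, green, blue), "camera_matrix" (3x3 intrinsics, pixels), "xyz" and "orientation" of the camera in the world. Camera axes: x right, y down, z forward; pixel columns grow to the right and rows downward; lengths in m; the calibration is good to about 2 mm. A picture is of the moment at which its call begins. There is no depth.
- ctrl.sign_off(): hands the job in; it is judged then, once.
The state is a dict: "time": time; "qpos": joint angles; "dq": joint speeds; "joint_efforts": joint torques, N m; "eef_pos": TCP position; "tcp_rot": TCP orientation; "contact_force": force on the tool from outside, world axes, zero at the start; "wrist_torque": the same for the moment, N m; "opening": opening from 0.0 (shut) to 1.0 (fully open); "finger_force": force on a finger pad.
Only numpy, scipy, OpenCV 4.12 (cv2) and the standard library are available. Lean on these libraries where they do the work, as an engineer would, in place of code of your own. Each camera call takes 0.05 s, during which the arm holds its last target. There are 200 camera calls.

## Task

The wooden block of the tile press has swollen tight in its frame, and a straight pull only lifts the whole press. Take the block by its handle and rock it sideways, across the handle, a few degrees to one side and then to the other, so that it walks up out of the frame while the press stays standing on the table. Finish still holding the block level over the press, just clear of the frame so that I can wipe it out, and leave the things around alone.

Things in the scene. Friction and masses are not known exactly. Their poses are not given: they have to be found in the camera images.
- tile_press: Loose wooden tile press, 1.3 kg: base board 170 (x) x 240 (y) x 18 mm and on it a frame, 101 x 122 mm outside, walls 14 mm, rim 46 mm above the table. The block's seat (plaster face) is 24 mm up, so the block sits 22 mm deep. A sprung cork strip on the +y and on the -y side grips it, about 8 N of friction each; 1.5 mm clearance at the x ends. Origin: centre of the underside; z up.
- frame_mouth (a point): Point of the press in the middle of the frame's mouth, at the height of its rim (46 mm above the table). Axes as tile_press.
- press_block: Wooden block, 70 (x) x 84 (y) x 28 mm, 0.28 kg; in the middle of its top a solid upright grip (the handle), 66 mm long along x, 40 mm wide along y, 40 mm tall; whole height 68 mm. Origin: centre of the underside; axes as the press's while seated. Grip the handle across its 40 mm width (fingers close along y), tips just above the block's top. Free when its underside is 22 mm above the seat.
- handle (a point): Point inside the handle on the block's upright axis, 50 mm above the underside: where to grip. Rocking is about the block's x axis: the +y and the -y side (42 mm from the middle) rise in turn, the lower side being the pivot. In the frame the block leans up to about 5 degrees either way, then jams and tips the press; a lean of 4 degrees sets one side 6 mm over the other.
- block_axis (a point): Imaginary point of the block on its upright axis, 200 mm above its underside; its y in the frame of the press shows the lean (7 mm = 2 degrees).
- jar_iron: Bystander: clear jar with a dark screw lid, 52 mm wide, 94 mm tall. Origin under its centre.
- mug_1: Bystander: white mug, 78 mm wide, 97 mm tall. Origin under its centre.
- test_cup: Bystander: small two-tone test cup, 64 mm wide, 63 mm tall. Origin under its centre.
- rib: Bystander: flat wooden rib, 59 x 96 x 8 mm. Origin under its centre.

How it is judged:
On the way, in this order (a step that is already met when the one before it is completed fails the run):
1. the block, still in the frame, leans 2 degrees or so towards the press's +y side (y of block_axis in the frame of tile_press above 0.006 m and z of press_block in the frame of frame_mouth below 0.002 m and contact force between the fingers and press_block above 1 N), for 0.05 s.
2. then, still in the frame, it leans 2 degrees or so towards the -y side (y of block_axis in the frame of tile_press below -0.006 m and z of press_block in the frame of frame_mouth below 0.002 m and contact force between the fingers and press_block above 1 N), for 0.05 s.
At the end, for the whole second after the job is handed in: The fingers hold the block still and level (within 0.1 rad) over the press (within 30 mm of its middle), its underside 3 to 40 mm above the frame's rim and touching nothing of the press; the press stands flat on the table within 50 mm of where it was (z of press_block in the frame of frame_mouth between 0.003 and 0.04 m and horizontal distance between press_block and frame_mouth below 0.03 m and angle between press_block's own z axis and vertical below 0.1 rad and contact force between press_block and tile_press below 0.1 N and contact force between the fingers and press_block above 1 N and linear speed of press_block below 0.02 m/s and height (world z) of tile_press below 0.003 m and angle between tile_press's own z axis and vertical below 0.03 rad and distance of tile_press from where it was at the start of the episode below 0.05 m); the arm keeps its last pose, push and grip.
It fails at once if the press is lifted off the table (20 mm) or tipped (0.15 rad) (height (world z) of tile_press above 0.02 m or angle between tile_press's own z axis and vertical above 0.15 rad).
It fails at once if a bystander is moved by more than 20 mm (distance of any of jar_iron, mug_1, test_cup, rib from where it was at the start of the episode above 0.02 m).
It also fails if it takes over 40 s, if anything falls off the work surface, if the arm or the gripper's body presses on something with over 40 N, if the wrist force passes 120 N, or if a joint passes its speed limit or range.

## Working session

There is one attempt and no reset: what is moved stays moved. The work goes in short steps, Python scripts to look and compute and a tool call to move; the robot and the scene stay as the last step left them, time stands still between calls to the robot, and variables do not carry over. Pictures are saved under pics/ and viewed, at most 10 in all, crops included, and the job is handed in when it is done.

```bash
ls; mkdir -p pics; python3 - <<'E'
from plant import ctrl
import cv2
s=ctrl.get_state(); print(s)
for n in("top","scene"):
    c=ctrl.read_camera(n); cv2.imwrite(f"pics/{n}0.png",c["pixels"][:,:,::-1]); print(n,c["camera_matrix"],c["xyz"],c["orientation"])
E
```

```text
pics
plant.py
{'time': 0.0, 'qpos': array([ 1.01699883e+00,  2.87191068e-01,  1.57816664e+00,  1.64695436e-05,
        1.27856172e+00, -1.50007814e-01]), 'dq': array([-0.00090903, -0.00025859, -0.00036747,  0.00101337, -0.00042844,
       -0.00079433]), 'joint_efforts': array([-1.26644019e-03, -4.05977762e+01, -2.92624819e+01, -2.32253560e-04,
        5.75813567e-03,  5.87568948e-06]), 'eef_pos': array([0.26484373, 0.62017383, 0.22993583]), 'tcp_rot': array([ 2.00528243e-01,  9.79687231e-01, -1.08937637e-03, -4.08401422e-04]), 'contact_force': array([-1.36128051,  0.22250097,  0.52281815]), 'wrist_torque': array([-0.03530171,  0.0236748 , -0.02451052]), 'finger_force': 0.0, 'opening': 1.0010529305059321}
top [[553.76605144   0.         325.07453688]
 [  0.         553.76605144 241.81482594]
 [  0.           0.           1.        ]] [0.38098014 0.06875444 1.55153666] [-0.70169342  0.71201615 -0.02214408  0.01299931]
scene [[581.61128582   0.         329.60906542]
 [  0.         581.61128582 239.93780599]
 [  0.           0.           1.        ]] [-0.18806325 -0.89530886  0.67854847] [ 0.81011071 -0.23674536  0.15623719 -0.51309084]
```

View pics/top0.png

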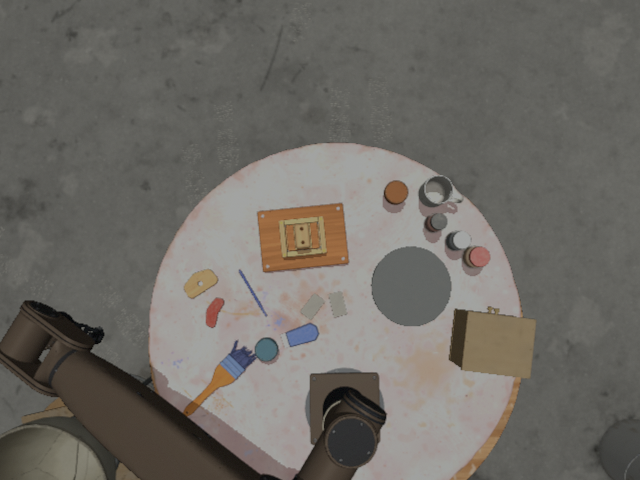

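View pics/scene0.png

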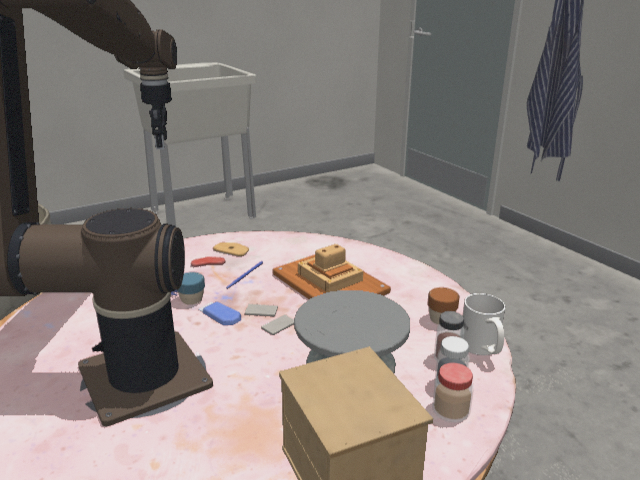

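The top view shows the press at about (303,238), with its long side nearly along world y. The handle is at about (303,237), and the mug, jar and cups are to the right at x>385. The scene view confirms this, and nothing stands near the press.

```bash
cat > h.py <<'E'
import numpy as np, cv2
from scipy.spatial.transform import Rotation as R
def ray(c,uv,z):
    d=np.linalg.inv(c["camera_matrix"])@np.array([uv[0],uv[1],1.]); d=R.from_quat(c["orientation"]).as_matrix()@d
    o=np.array(c["xyz"]); return o+d*(z-o[2])/d[2]
def proj(c,p):
    q=R.from_quat(c["orientation"]).as_matrix().T@(np.array(p)-c["xyz"]); q=c["camera_matrix"]@q; return q[:2]/q[2]
E
python3 - <<'E'
from plant import ctrl
from h import *
c=ctrl.read_camera("top"); im=c["pixels"]
hsv=cv2.cvtColor(im,cv2.COLOR_RGB2HSV)
print(hsv[212,275],hsv[238,285],hsv[238,303])
m=((hsv[:,:,0]<30)&(hsv[:,:,1]>90)).astype(np.uint8); m[:190]=0;m[285:]=0;m[:,:245]=0;m[:,360:]=0
k=max(cv2.findContours(m,cv2.RETR_EXTERNAL,cv2.CHAIN_APPROX_NONE)[0],key=cv2.contourArea)
b=cv2.boxPoints(cv2.minAreaRect(k)); w=np.array([ray(c,p,.018) for p in b])
print(b,w,w.mean(0)); e=np.diff(np.vstack([w,w[:1]]),axis=0); print(np.linalg.norm(e,axis=1),np.degrees(np.arctan2(e[:,1],e[:,0])))
cv2.imwrite("pics/crop.png",cv2.resize(im[195:280,250:355,::-1],None,fx=7,fy=7,interpolation=cv2.INTER_CUBIC))
s=ctrl.read_camera("scene"); cv2.imwrite("pics/crops.png",cv2.resize(s["pixels"][235:310,265:395,::-1],None,fx=6,fy=6,interpolation=cv2.INTER_CUBIC))
E
```

```text
[ 13 148 153] [ 19 100 143] [ 19  98 161]
[[256.6671  211.33752]
 [342.10736 202.68536]
 [348.22693 263.11627]
 [262.78668 271.76843]] [[ 0.54454785  0.23699322  0.018     ]
 [ 0.56550081 -0.00069655  0.018     ]
 [ 0.3971573  -0.01488312  0.018     ]
 [ 0.37677096  0.22159044  0.018     ]] [0.47099423 0.110751   0.018     ]
[0.23861151 0.16894021 0.23735069 0.16848243] [ -84.96225379 -175.18297572   94.92727489    5.24534234]
```

View pics/crop.png

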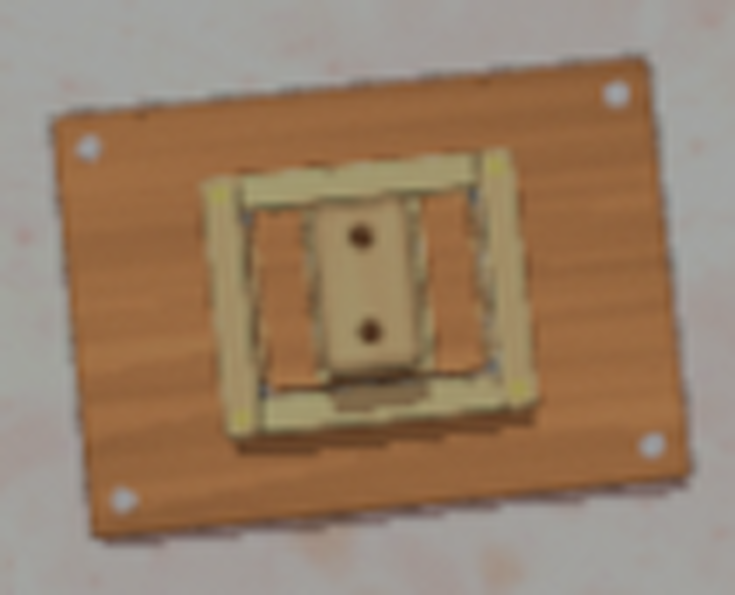

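View pics/crops.png

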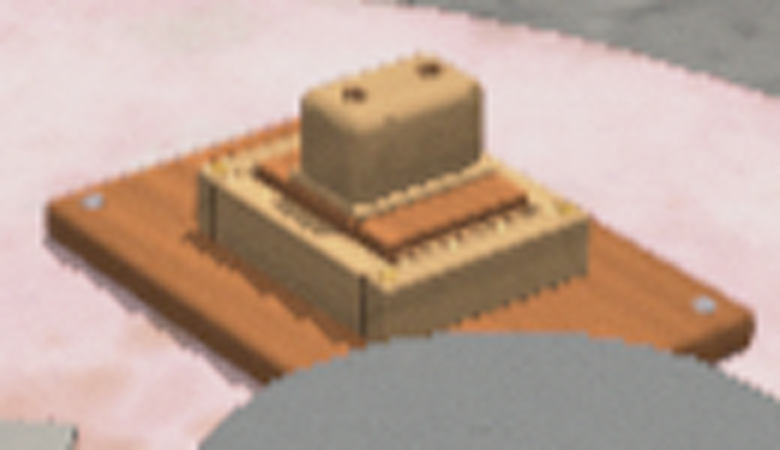

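The crops show the two dowel holes in the handle top at (362,236) and (370,331) in the top crop, and at (354,94) and (428,69) in the scene crop. The block sits centred between the frame walls. Next I triangulate the handle top and work out the move.

```bash
cat >> h.py <<'E'
def delta(s,target,yawdir):
    """shift and rotvec in tool axes to a tool-down pose whose y axis is at yawdir (rad), half turn allowed"""
    r0=R.from_quat(s["tcp_rot"]); out=[]
    for a in(yawdir,yawdir+np.pi):
        y=np.array([np.cos(a),np.sin(a),0]); z=np.array([0,0,-1.]); x=np.cross(y,z)
        out.append((r0.inv()*R.from_matrix(np.c_[x,y,z])).as_rotvec())
    return r0.inv().apply(np.array(target)-s["eef_pos"]).round(4), min(out,key=np.linalg.norm).round(4)
E
python3 - <<'E'
from plant import ctrl
from h import *
t=ctrl.read_camera("top"); s=ctrl.read_camera("scene")
for a,b in(((362,236),(428,69)),((370,331),(354,94))):
    u=(250+(a[0]+.5)/7-.5,195+(a[1]+.5)/7-.5); v=(265+(b[0]+.5)/6-.5,235+(b[1]+.5)/6-.5)
    P=[]
    for c,p in((t,u),(s,v)):
        P.append(c["camera_matrix"]@np.c_[R.from_quat(c["orientation"]).as_matrix().T,-R.from_quat(c["orientation"]).as_matrix().T@c["xyz"]])
    X=cv2.triangulatePoints(P[0],P[1],np.array(u),np.array(v)).ravel(); print("tri",X[:3]/X[3],"plane",ray(t,u,.092),ray(s,v,.092))
st=ctrl.get_state(); print(R.from_quat(st["tcp_rot"]).as_matrix().round(3))
print(delta(st,(.471,.111,.23),np.radians(95)))
E
```

```text
tri [0.48967257 0.11177341 0.09369352] plane [0.49011896 0.11161982 0.092     ] [0.49132666 0.11484684 0.092     ]
tri [0.4539626  0.1091337  0.09326576] plane [0.45419332 0.10906549 0.092     ] [0.45519393 0.11139141 0.092     ]
[[-0.92   0.393 -0.   ]
 [ 0.393  0.92  -0.001]
 [ 0.    -0.001 -1.   ]]
(array([-0.3896, -0.3876,  0.0011]), array([-8.000e-04, -3.000e-04, -4.911e-01]))
```

The manual's scale: turns go in shares of 2 pi rad. Converting my numbers, -0.16 rad / 6.2832 = -0.0255.

>>> hand_motion([
  [-0.04, -0.04, 0, 0, 0, -0.008, 1],
  [-0.08, -0.08, 0, 0, 0, -0.0159, 1],
  [-0.12, -0.12, 0, 0, 0, -0.0255, 1],
  [-0.16, -0.16, 0, 0, 0, -0.035, 1],
  [-0.2, -0.2, 0, 0, 0, -0.0446, 1],
  [-0.24, -0.24, 0, 0, 0, -0.0541, 1],
  [-0.28, -0.28, 0, 0, 0, -0.0637, 1],
  [-0.32, -0.32, 0, 0, 0, -0.0716, 1],
  [-0.36, -0.36, 0, 0, 0, -0.0781, 1],
  [-0.39, -0.388, 0, 0, 0, -0.0781, 1],
], grip_n=80)

```text
time: 1.55
eef_pos: [0.4719, 0.1085, 0.2316]
tcp_rot: [-0.043, 0.999, -0.0, 0.0]
contact_force: [-0.3, 0.4, 0.8]
opening: 1.001
finger_force: 0.0
```

>>> hand_motion([
  [0, 0, 0, 0, 0, 0, 1],
  [0, 0, 0, 0, 0, 0, 1],
])

```text
time: 1.8
eef_pos: [0.4711, 0.111, 0.2313]
tcp_rot: [-0.043, 0.999, 0.0, -0.0]
contact_force: [-0.3, 0.1, 0.7]
opening: 1.0
finger_force: 0.0
```

```bash
python3 - <<'E'
from plant import ctrl
from h import *
st=ctrl.get_state(); print(st["eef_pos"],st["qpos"],delta(st,(.472,.111,.11),np.radians(94.8)))
w=ctrl.read_camera("wrist"); cv2.imwrite("pics/w1.png",w["pixels"][:,:,::-1])
for p in((.4897,.1117,.092),(.454,.1091,.092)): print(proj(w,p))
E
```

```text
[0.471109   0.11098566 0.2312646 ] [ 2.11078108e-02 -1.45222644e-01  2.03309423e+00  4.96411006e-04
  1.25406014e+00 -1.63671725e+00] (array([-9.000e-04, -1.000e-04,  1.213e-01]), array([ 0.0005, -0.0003,  0.0031]))
[326.7848463  246.97200247]
[327.34830115 207.42241581]
```

View pics/w1.png

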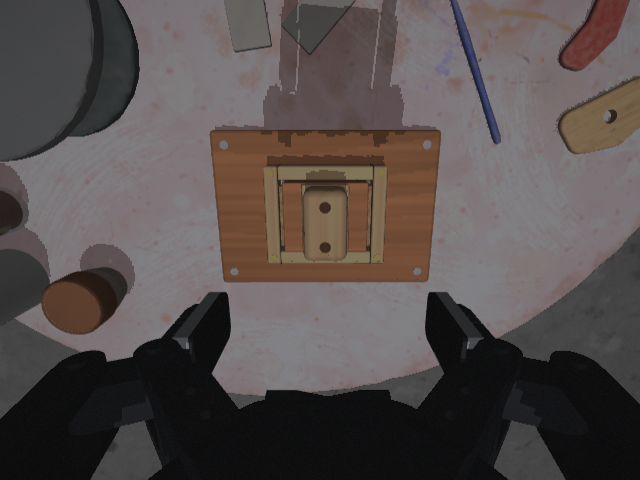

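The wrist view shows the holes at (325,207) and (325,247). I predicted (327,207) and (327,247), so the position and yaw are right. Descending now.

>>> hand_motion([
  [-0.001, 0, 0.04, 0, 0, 0, 1],
  [-0.001, 0, 0.08, 0, 0, 0, 1],
  [-0.001, 0, 0.12, 0, 0, 0, 1],
  [-0.001, 0, 0.15, 0, 0, 0, 1],
  [-0.001, 0, 0.166, 0, 0, 0, 1],
  [-0.001, 0, 0.176, 0, 0, 0, 1],
  [-0.001, 0, 0.176, 0, 0, 0, 1],
  [-0.001, 0, 0.176, 0, 0, 0, 1],
])

```text
time: 2.85
eef_pos: [0.4733, 0.1109, 0.0565]
tcp_rot: [-0.044, 0.999, -0.0, 0.001]
contact_force: [0.2, 0.2, -0.4]
opening: 0.998
finger_force: 0.0
```

>>> hand_motion([
  [0, 0, 0, 0, 0, 0, 0.3],
  [0, 0, 0, 0, 0, 0, 0],
  [0, 0, 0, 0, 0, 0, 0],
  [0, 0, 0, 0, 0, 0, 0],
  [0, 0, 0, 0, 0, 0, 0],
  [0, 0, 0, 0, 0, 0, 0],
], grip_n=80)

```text
time: 3.6
eef_pos: [0.473, 0.1098, 0.0562]
tcp_rot: [-0.044, 0.999, -0.001, 0.0]
contact_force: [-2.2, -5.5, 5.0]
opening: 0.459
finger_force: 83.3
```

```bash
python3 -c "
from plant import ctrl
s=ctrl.get_state();print(s['eef_pos'],s['contact_force'],s['wrist_torque'],s['opening'],s['finger_force'])"
```

```text
[0.47299963 0.10975229 0.05623554] [-2.23331679 -5.46470547  4.95175759] [-0.88138646  0.26872964  0.09066581] 0.4591238787902996 83.34582567214966
```

To row units: 0.07 rad / 6.2832 = 0.0111.

>>> hand_motion([
  [0, 0.0006, -0.0008, 0.0029, 0, 0, 0],
  [0, 0.0011, -0.0015, 0.0056, 0, 0, 0],
  [0, 0.0017, -0.0022, 0.0084, 0, 0, 0],
  [0, 0.0022, -0.0029, 0.0111, 0, 0, 0],
  [0, 0.0022, -0.0029, 0.0111, 0, 0, 0],
  [0, 0.0022, -0.0029, 0.0111, 0, 0, 0],
], grip_n=80)

```text
time: 4.35
eef_pos: [0.4729, 0.1111, 0.0591]
tcp_rot: [-0.044, 0.998, -0.037, 0.002]
contact_force: [-1.1, -9.0, 4.4]
opening: 0.457
finger_force: 83.1
```

```bash
cat > chk.py <<'E'
from plant import ctrl
from h import *
s=ctrl.get_state(); r=R.from_quat(s["tcp_rot"]).as_matrix()
a=np.radians(94.9); y=np.array([np.cos(a),np.sin(a),0])
print("lean to +y mrad",(-r[:,2]@y*1e3).round(1),"pos",s["eef_pos"].round(4),"F",s["contact_force"].round(1),"M",s["wrist_torque"].round(2),s["opening"],s["finger_force"])
def board(c):
    im=c["pixels"]; hsv=cv2.cvtColor(im,cv2.COLOR_RGB2HSV)
    return hsv
E
python3 chk.py
python3 - <<'E'
from plant import ctrl
import cv2
s=ctrl.read_camera("scene"); cv2.imwrite("pics/s2.png",cv2.resize(s["pixels"][200:310,255:400,::-1],None,fx=5,fy=5,interpolation=cv2.INTER_CUBIC))
E
```

```text
lean to +y mrad 73.8 pos [0.4729 0.1111 0.0591] F [-1.1 -9.   4.4] M [-1.    0.17  0.04] 0.4568916968737063 83.1207525730133
```

View pics/s2.png

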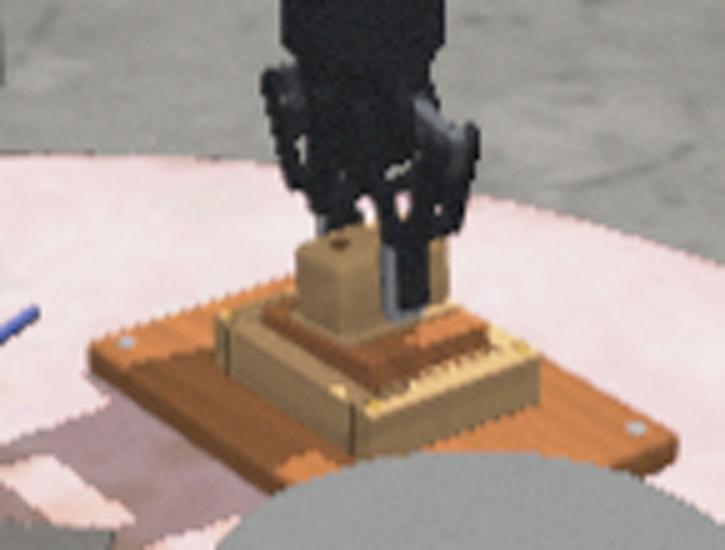

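The near (-y) side of the block has risen and the press is flat, and the forces are small. Next is the lean the other way, pivoting on the -y edge.

To row units: -0.14 rad / 6.2832 = -0.0223.

>>> hand_motion([
  [0, -0.0006, -0.0007, -0.0028, 0, 0, 0],
  [0, -0.0012, -0.0014, -0.0056, 0, 0, 0],
  [0, -0.0018, -0.0021, -0.0084, 0, 0, 0],
  [0, -0.0024, -0.0028, -0.0111, 0, 0, 0],
  [0, -0.003, -0.0035, -0.0139, 0, 0, 0],
  [0, -0.0036, -0.0042, -0.0167, 0, 0, 0],
  [0, -0.0042, -0.0049, -0.0195, 0, 0, 0],
  [0, -0.0048, -0.0056, -0.0223, 0, 0, 0],
  [0, -0.0048, -0.0056, -0.0223, 0, 0, 0],
  [0, -0.0048, -0.0056, -0.0223, 0, 0, 0],
])

```text
time: 5.65
eef_pos: [0.4719, 0.1087, 0.0636]
tcp_rot: [-0.043, 0.998, 0.035, -0.002]
contact_force: [1.3, -2.1, -10.3]
opening: 0.459
finger_force: 81.6
```

```bash
python3 chk.py
```

```text
lean to +y mrad -70.5 pos [0.4719 0.1087 0.0636] F [  1.3  -2.1 -10.3] M [-0.9  -0.64  0.17] 0.45927853333695856 81.62067532539368
```

To row units: 0.14 rad / 6.2832 = 0.0223.

>>> hand_motion([
  [0, 0.0006, -0.0007, 0.0028, 0, 0, 0],
  [0, 0.0012, -0.0014, 0.0056, 0, 0, 0],
  [0, 0.0018, -0.0021, 0.0084, 0, 0, 0],
  [0, 0.0024, -0.0028, 0.0111, 0, 0, 0],
  [0, 0.003, -0.0035, 0.0139, 0, 0, 0],
  [0, 0.0036, -0.0042, 0.0167, 0, 0, 0],
  [0, 0.0042, -0.0049, 0.0195, 0, 0, 0],
  [0, 0.0048, -0.0056, 0.0223, 0, 0, 0],
  [0, 0.0048, -0.0056, 0.0223, 0, 0, 0],
  [0, 0.0048, -0.0056, 0.0223, 0, 0, 0],
])

```text
time: 6.9
eef_pos: [0.4716, 0.1133, 0.0695]
tcp_rot: [-0.044, 0.998, -0.035, 0.001]
contact_force: [-0.1, 0.3, -16.4]
opening: 0.456
finger_force: 82.1
```

```bash
python3 chk.py
python3 - <<'E'
from plant import ctrl
import cv2
s=ctrl.read_camera("scene"); cv2.imwrite("pics/s3.png",cv2.resize(s["pixels"][200:310,255:400,::-1],None,fx=5,fy=5,interpolation=cv2.INTER_CUBIC))
E
```

```text
lean to +y mrad 69.3 pos [0.4716 0.1133 0.0695] F [ -0.1   0.3 -16.4] M [ 0.29  0.   -0.02] 0.45599027536612535 82.14743614196777
```

View pics/s3.png

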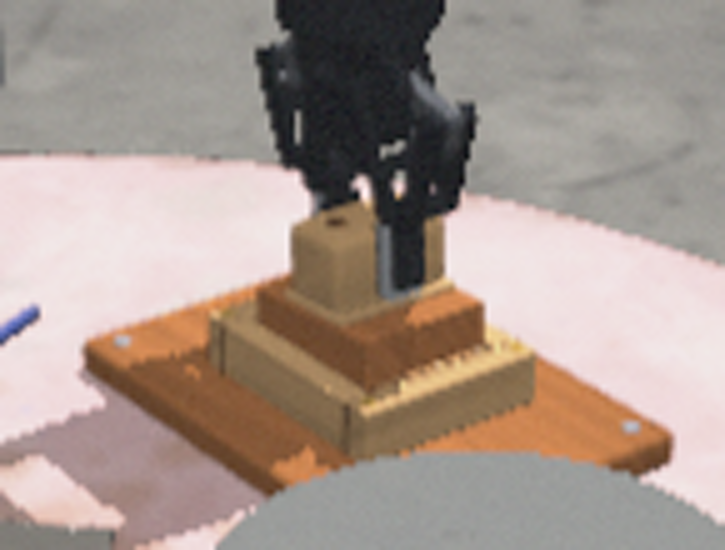

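The block has risen about 13 mm and leans. The press is flat: the screw heads at (122,341) and (631,428) moved only about 1 source pixel. The pull is 16 N, so I rise slightly less on the next rock.

To row units: -0.14 rad / 6.2832 = -0.0223.

>>> hand_motion([
  [0, -0.0006, -0.0005, -0.0028, 0, 0, 0],
  [0, -0.0012, -0.001, -0.0056, 0, 0, 0],
  [0, -0.0018, -0.0016, -0.0084, 0, 0, 0],
  [0, -0.0024, -0.0022, -0.0111, 0, 0, 0],
  [0, -0.003, -0.0028, -0.0139, 0, 0, 0],
  [0, -0.0036, -0.0034, -0.0167, 0, 0, 0],
  [0, -0.0042, -0.004, -0.0195, 0, 0, 0],
  [0, -0.0048, -0.0045, -0.0223, 0, 0, 0],
  [0, -0.0048, -0.0045, -0.0223, 0, 0, 0],
])

```text
time: 8.07
eef_pos: [0.4742, 0.1088, 0.0769]
tcp_rot: [-0.043, 0.998, 0.036, 0.0]
contact_force: [-2.8, 2.1, -2.8]
opening: 0.461
finger_force: 83.8
```

```bash
python3 chk.py
```

```text
lean to +y mrad -71.3 pos [0.4742 0.1088 0.0769] F [-2.8  2.1 -2.8] M [0.48 0.44 0.02] 0.46053652712238063 83.79799604415894
```

To row units: 0.14 rad / 6.2832 = 0.0223.

>>> hand_motion([
  [0, 0.0006, -0.0006, 0.0028, 0, 0, 0],
  [0, 0.0012, -0.0012, 0.0056, 0, 0, 0],
  [0, 0.0018, -0.0018, 0.0084, 0, 0, 0],
  [0, 0.0024, -0.0024, 0.0111, 0, 0, 0],
  [0, 0.003, -0.0031, 0.0139, 0, 0, 0],
  [0, 0.0036, -0.0038, 0.0167, 0, 0, 0],
  [0, 0.0042, -0.0045, 0.0195, 0, 0, 0],
  [0, 0.0048, -0.0052, 0.0223, 0, 0, 0],
  [0, 0.0048, -0.0052, 0.0223, 0, 0, 0],
])

```text
time: 9.2
eef_pos: [0.4722, 0.1131, 0.0805]
tcp_rot: [-0.044, 0.998, -0.035, 0.002]
contact_force: [-0.2, 0.6, -2.5]
opening: 0.458
finger_force: 83.9
```

```bash
python3 chk.py
```

```text
lean to +y mrad 70.2 pos [0.4722 0.1131 0.0805] F [-0.2  0.6 -2.5] M [ 0.14  0.   -0.02] 0.45841254850682256 83.91435384750366
```

To row units: -0.07 rad / 6.2832 = -0.0111.

>>> hand_motion([
  [0, -0.0006, -0.003, -0.0016, 0, 0, 0],
  [0, -0.0013, -0.006, -0.004, 0, 0, 0],
  [0, -0.0021, -0.009, -0.0072, 0, 0, 0],
  [0, -0.0031, -0.013, -0.0111, 0, 0, 0],
  [0, -0.0031, -0.013, -0.0111, 0, 0, 0],
  [0, -0.0031, -0.013, -0.0111, 0, 0, 0],
  [0, -0.0031, -0.013, -0.0111, 0, 0, 0],
])

```text
time: 10.07
eef_pos: [0.4722, 0.1108, 0.0934]
tcp_rot: [-0.044, 0.999, -0.0, -0.0]
contact_force: [-0.3, -0.5, -4.7]
opening: 0.455
finger_force: 84.0
```

```bash
python3 chk.py
python3 - <<'E'
from plant import ctrl
from h import *
s=ctrl.read_camera("scene"); cv2.imwrite("pics/s4.png",cv2.resize(s["pixels"][200:310,255:400,::-1],None,fx=5,fy=5,interpolation=cv2.INTER_CUBIC))
c=ctrl.read_camera("top"); cv2.imwrite("pics/t4.png",cv2.resize(c["pixels"][150:290,240:480,::-1],None,fx=3,fy=3))
E
```

```text
lean to +y mrad -0.0 pos [0.4722 0.1108 0.0934] F [-0.3 -0.5 -4.7] M [-0.02 -0.04 -0.  ] 0.45460559261738 83.9708662033081
```

View pics/s4.png

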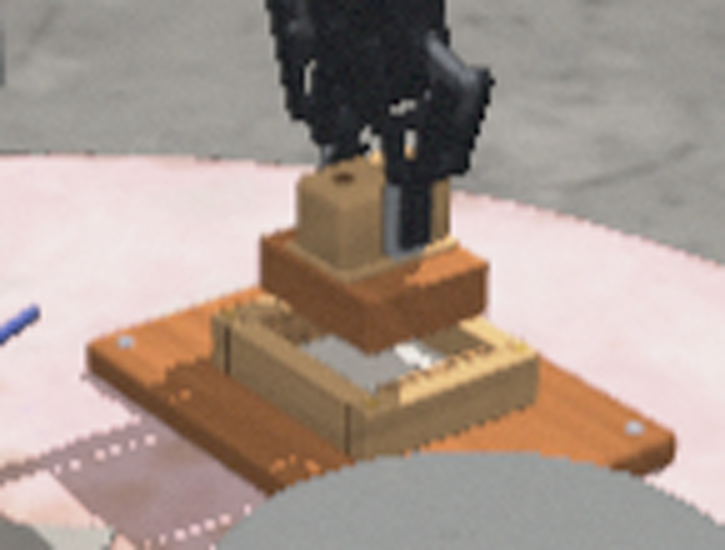

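View pics/t4.png

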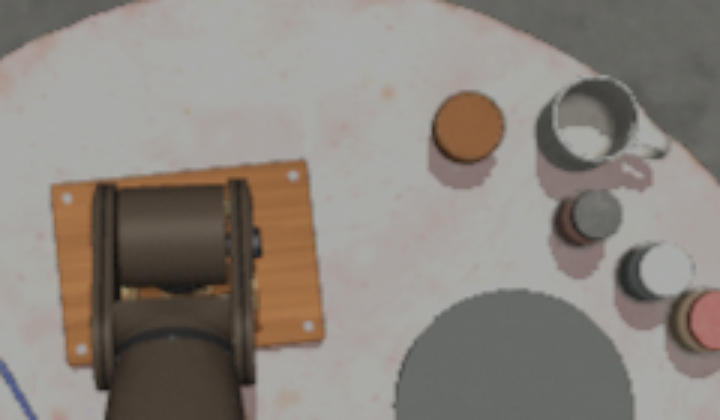

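The block is level and clear of the frame, with its bottom corner at (375,352) and the plaster face visible below it. The press is flat and in place, and the bystanders have not moved. Rise is 37 mm, so the underside is about 15 mm above the rim.

```bash
python3 -c "
from plant import ctrl
print(ctrl.sign_off())"
```

```text
the job is handed in; nothing more can be done
None
```

The block is rocked free and held level about 15 mm above the frame rim, with the press flat on the table and the things around it untouched; the job is handed in, but no verdict came back.

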